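Reset the profile gauge by fingertip

ROBOT

A 7-joint arm with a two-finger parallel gripper is mounted at the origin on the work surface. World frame = base frame: x ahead of the robot, y to its left, z up, the work surface at z = 0. Lengths are in mm, angles in rad, forces in N, time in s.
With the tool pointing down it reaches from about 425 to 875 mm from the base axis. Payload 9.9 kg.
Tool frame: the origin (TCP) lies on the mounting face of the last link; the fingertips stand ahead of it and the grasp point (between the pads) lies 155 mm ahead of it (manip.tcp_to_tips is the z of the fingertips in the tool frame, in mm); z points along the fingers, y is the line along which they close (so a half turn about z gives the same grasp; the last joint's range is limited). The gripper opens to 85 mm and grips with 20 to 120 N. Pads are 22 mm wide; open, the fingers measure 114 mm over their backs; the gripper's body (76 mm by 85 mm) begins 54 mm behind the grasp point. The pads swing forward as they close: fully open they stand 13 mm farther back than shut.
Start: joints at [-0.084, 0.576, 0.025, 1.437, -0.015, 1.129, -0.057], TCP at [675.007, 0.006, 404.689] pointing down, gripper open.
Joint ranges: [-2.76, 2.76], [-0.34, 2.15], [-1.52, 1.57], [0.19, 2.46], [-1.09, 4.23], [0.17, 1.99], [-2.82, 2.82]. Speed limits (rad/s): [2.22, 2.22, 3.01, 3.01, 3.14, 3.14, 3.14].

INTERFACE

Orientations are given as a 3x3 rotation matrix whose columns are the frame's x, y, z axes.
In Python, from bench import manip, vision, close_job gives the robot as it stands.
- The arm moves only by the tool play_rows, never from a script. Its arguments are lists of equal length, an entry for each row: "slide": the shift along the tool's x, y, z in cm, a list of three; "rot": the turn, a rotation vector about the tool's x, y, z in degrees, a list of three. A call has 1 to 20 rows; each row shifts and turns the commanded pose from where the row before left it, along the tool's axes as they then stand; what a row does not reach is not made up. A row lasts 1/10 s, in which the tool goes at most 50 mm and 8.59 degrees, less where a joint would pass 70% of its speed; a pose out of reach is approached as far as the arm can. A call with a gripper value outside its range is refused whole. "claw" is the opening in per cent of the stroke, from 0 (shut) to 100 (fully open), set as the call begins (left out, the last holds). The fingers move at their own pace and stop on an object; the grip force is fixed at half the most. Time passes only in rows, so rows that do not move let the fingers close. It gives the time, the measured TCP pose, the force, the opening and the grip force at its end, in the units of the state.
- manip.get_state(): the state, without advancing time (a new reading comes with each control period).
- vision.snapshot(name): name is "scene" or "side" or "wrist"; returns a dict with "frame" (400x640x3 uint8, blue, green, red), "fx", "fy", "cx", "cy" (pixels), "T" (4x4, takes a point from camera to world coordinates). Camera axes: x right, y up, looking along -z (the intrinsics and any distortion apply to the point x, -y, -z); pixel columns grow to the right and rows downward; lengths in mm; the calibration is good to about 2 mm. A picture is of the moment at which its call begins. There is no depth.
- close_job(): hands the job in; it is judged then, once.
Trained networks look in the newest picture that a camera, given by its name, has taken for a name from the list of things; names that differ only in an ending like _2 or _b are one class to them, and where a whole thing is asked for, a point or a joint stands for the part that bears it (a point fixed in the world has none). Each returns a list of dicts, best first, with "confidence" (0 to 1); they miss things now and then, are a little off and sometimes report something else, mostly with a low value. They report only what shows in the picture. A call takes as long as a camera call. They do not tell look-alikes from the thing itself.
- vision.cut_out(thing, camera): "mask" (400x640 bool, what is visible of it) and "box" ([left, top, width, height] in pixels, round what is visible of it).
The state is a dict: "t": time; "joint_positions": joint angles; "qvel": joint speeds; "joint_efforts": joint torques, N m; "position": TCP position; "tcp_rot": TCP orientation; "ft_force": force on the tool from outside, world axes, zero at the start; "moment": the same for the moment, N m; "grip_width": opening from 0.0 (shut) to 1.0 (fully open); "grip_force": force on a finger pad.
Only numpy, scipy, OpenCV 4.12 (cv2) and the standard library are available. Lean on these libraries where they do the work, as an engineer would, in place of code of your own. Each camera call takes 0.05 s, during which the arm holds its last target. There are 200 camera calls.

TASK

The profile gauge on the cutting mat still holds the shape of the last sole it copied: reset it by running along its row of slats with the fingertips, from the end by the black bottle to the end by the steel tin, pushing every slat down in turn until it is flush with the top of the rail. Use a light touch, only the fingers on the gauge, and leave it standing where it is without lifting it; leave the shoe last, hammer, bottle and tin alone.

Things in the scene. Friction and masses are not known exactly. Their poses are not given: they have to be found in the camera images.
- gauge: A metal profile gauge, loose, standing on the bench (0.9 kg): a dark steel foot 80 x 200 x 14 mm carrying two upright parallel aluminium cheeks whose flat top edges form the rail, 70 mm above the bench. Over both cheeks the rail is 32 mm wide (local x) and 170 mm long (local y). Between the cheeks stands one row of nine steel slats along local y. Origin: centre of the foot's underside, on the bench; z up; x across the row, y along the row.
- rail_mid (a point): Point at the middle of the row, level with the top edges of the cheeks (70 mm above the gauge's underside). A slat is flush when its top is level with this point.
- slat1 (a joint): Slat 1 of 9, at local y = -60 mm of the gauge, x = 0. Upright steel slat, 8 mm thick across the row, 13.6 mm wide along it, rounded top. The last in turn, by the tin. Slides straight down with about 1.5 N of friction and stays where it is left; no spring. Value in m: 0 = top stands 16 mm above the rail, 0.016 = flush, 0.017 = end stop.
- slat2 (a joint): Slat 2 of 9, at local y = -45 mm of the gauge, x = 0. Upright steel slat, 8 mm thick across the row, 13.6 mm wide along it, rounded top. Slides straight down with about 1.5 N of friction and stays where it is left; no spring. Value in m: 0 = top stands 16 mm above the rail, 0.016 = flush, 0.017 = end stop.
- slat3 (a joint): Slat 3 of 9, at local y = -30 mm of the gauge, x = 0. Upright steel slat, 8 mm thick across the row, 13.6 mm wide along it, rounded top. Slides straight down with about 1.5 N of friction and stays where it is left; no spring. Value in m: 0 = top stands 16 mm above the rail, 0.016 = flush, 0.017 = end stop.
- slat4 (a joint): Slat 4 of 9, at local y = -15 mm of the gauge, x = 0. Upright steel slat, 8 mm thick across the row, 13.6 mm wide along it, rounded top. Slides straight down with about 1.5 N of friction and stays where it is left; no spring. Value in m: 0 = top stands 16 mm above the rail, 0.016 = flush, 0.017 = end stop.
- slat5 (a joint): Slat 5 of 9, at local y = +0 mm of the gauge, x = 0. Upright steel slat, 8 mm thick across the row, 13.6 mm wide along it, rounded top. Slides straight down with about 1.5 N of friction and stays where it is left; no spring. Value in m: 0 = top stands 16 mm above the rail, 0.016 = flush, 0.017 = end stop.
- slat6 (a joint): Slat 6 of 9, at local y = +15 mm of the gauge, x = 0. Upright steel slat, 8 mm thick across the row, 13.6 mm wide along it, rounded top. Slides straight down with about 1.5 N of friction and stays where it is left; no spring. Value in m: 0 = top stands 16 mm above the rail, 0.016 = flush, 0.017 = end stop.
- slat7 (a joint): Slat 7 of 9, at local y = +30 mm of the gauge, x = 0. Upright steel slat, 8 mm thick across the row, 13.6 mm wide along it, rounded top. Slides straight down with about 1.5 N of friction and stays where it is left; no spring. Value in m: 0 = top stands 16 mm above the rail, 0.016 = flush, 0.017 = end stop.
- slat8 (a joint): Slat 8 of 9, at local y = +45 mm of the gauge, x = 0. Upright steel slat, 8 mm thick across the row, 13.6 mm wide along it, rounded top. Slides straight down with about 1.5 N of friction and stays where it is left; no spring. Value in m: 0 = top stands 16 mm above the rail, 0.016 = flush, 0.017 = end stop.
- slat9 (a joint): Slat 9 of 9, at local y = +60 mm of the gauge, x = 0. Upright steel slat, 8 mm thick across the row, 13.6 mm wide along it, rounded top. The first in turn, by the bottle. Slides straight down with about 1.5 N of friction and stays where it is left; no spring. Value in m: 0 = top stands 16 mm above the rail, 0.016 = flush, 0.017 = end stop.
- last: Bystander, loose: wooden shoe last, standing sole down, about 210 x 68 x 90 mm, 0.45 kg; origin under the middle of the sole, x towards the toe. Stands at about 140 mm on the gauge's -x side. To be left alone.
- hammer: Bystander, loose: hammer with a wooden handle, lying on the bench along its x; origin under the middle. Stands at about 120 mm on the gauge's +x side. To be left alone.
- dye: Bystander, loose: small black bottle, 40 mm across, 85 mm tall; origin at the centre of its underside. Stands beyond the +y end of the gauge. To be left alone.
- tin: Bystander, loose: small open steel tin, 64 mm across, 50 mm tall; origin at the centre of its underside. Stands beyond the -y end of the gauge. To be left alone.
There are look-alikes about, which are no part of the job. There is more than one size of the gauge; the one meant has the size given above.

How it is judged (in metres and radians):
At the end, for the whole second after the job is handed in: All nine slats stand no more than 2 mm above the rail (each joint above 0.014); the gauge stands upright, at rest and within 20 mm of where it began; last, hammer, bottle and tin are within 20 mm of where they began (value of joint each of slat1, slat2, slat3, slat4, slat5, slat6, slat7, slat8, slat9 above 0.014 m and distance of each of gauge, last, hammer, dye, tin from where it was at the start of the episode below 0.02 m and angle between gauge's own z axis and vertical below 0.05 rad and linear speed of gauge below 0.02 m/s); the robot touches nothing.
It fails at once if the gauge is lifted, tipped or pushed away from its place (more than 8 mm up, 0.15 rad or 20 mm) (height (world z) of gauge above 0.008 m or angle between gauge's own z axis and vertical above 0.15 rad or distance of gauge from where it was at the start of the episode above 0.02 m).
It fails at once if the gauge is pressed hard (more than 45 N) (contact force between the fingers and gauge above 45 N).
It fails at once if a bystander is moved by more than 20 mm (distance of any of last, hammer, dye, tin from where it was at the start of the episode above 0.02 m).
It fails at once if something other than the fingers touches the gauge (over 3 N) (contact force between the arm and gauge above 3 N).
It fails at once if slats are pushed down out of turn: one is flush while the slat three places nearer the bottle is still up (more than 5 mm above the rail) ((value of joint slat1 above 0.014 m and value of joint slat4 below 0.011 m) or (value of joint slat2 above 0.014 m and value of joint slat5 below 0.011 m) or (value of joint slat3 above 0.014 m and value of joint slat6 below 0.011 m) or (value of joint slat4 above 0.014 m and value of joint slat7 below 0.011 m) or (value of joint slat5 above 0.014 m and value of joint slat8 below 0.011 m) or (value of joint slat6 above 0.014 m and value of joint slat9 below 0.011 m)).
It also fails if it takes over 48 s, if anything falls off the work surface, if the arm or the gripper's body presses on something with over 40 N, if the wrist force passes 120 N, or if a joint passes its speed limit or range.

## Working session

There is one attempt and no reset: what is moved stays moved. The work goes in short steps, Python scripts to look and compute and a tool call to move; the robot and the scene stay as the last step left them, time stands still between calls to the robot, and variables do not carry over. Pictures are saved under pics/ and viewed, at most 10 in all, crops included, and the job is handed in when it is done.

Besides the shell and the picture viewer there is one more tool, called as name(argument=value, ...) on one line, values as JSON. play_rows: Moves the arm, as the interface text tells. Its arguments: {"type":"object","properties":{"slide":{"type":"array"},"rot":{"type":"array"},"claw":{"type":"number"}},"required":["slide","rot"]}

```bash
mkdir -p pics; ls; python3 - <<'E'
from bench import manip, vision
import cv2
for n in ("scene","wrist"):
    s=vision.snapshot(n); cv2.imwrite(f"pics/{n}0.png",s["frame"])
    print(n,s["fx"],s["fy"],s["cx"],s["cy"],s["T"],[k for k in s])
    for c in ("gauge","dye","tin","slat9"):
        for d in vision.cut_out(c,n): print(c,d["confidence"],d["box"])
print(manip.tcp_to_tips, manip.get_state())
E
```

```text
pics
scene 421.3185011921868 421.3185011921868 322.25795095310747 203.83729464294095 [[-6.25422619e-01 -4.74563139e-01  6.19383867e-01  1.18640133e+03]
 [ 7.80080820e-01 -3.98487647e-01  4.82370719e-01  5.27788705e+02]
 [ 1.79014569e-02  7.84855033e-01  6.19420790e-01  6.99425541e+02]
 [ 0.00000000e+00  0.00000000e+00  0.00000000e+00  1.00000000e+00]] ['frame', 'fx', 'fy', 'cx', 'cy', 'T']
gauge 0.88 [320.2, 176.2, 43.3, 67.2]
gauge 0.63 [269.9, 141.6, 29.4, 35.6]
dye 0.74 [272.2, 190.0, 42.9, 70.6]
tin 0.7 [321.9, 157.9, 20.2, 22.5]
wrist 339.69927778854384 339.69927778854384 318.67044890429594 201.49797514614795 [[ 9.99999167e-01  4.09576627e-04  1.22419478e-03  6.74999826e+02]
 [-7.49941445e-04  9.56209550e-01  2.92681968e-01  7.43044908e+01]
 [-1.05071105e-03 -2.92682643e-01  9.56209060e-01  3.74380648e+02]
 [ 0.00000000e+00  0.00000000e+00  0.00000000e+00  1.00000000e+00]] ['frame', 'fx', 'fy', 'cx', 'cy', 'T']
gauge 0.89 [98.2, 301.8, 40.4, 32.6]
gauge 0.87 [63.4, 13.1, 179.1, 200.8]
gauge 0.65 [96.2, 149.4, 21.7, 12.6]
dye 0.81 [257.6, 0.0, 47.2, 30.1]
dye 0.3 [1.5, 211.3, 80.
[... 557 characters left out ...]
]), 'qvel': array([ 0.00069883, -0.00286783, -0.00023546, -0.00053956, -0.00109776,
       -0.00023382, -0.0007268 ]), 'joint_efforts': array([-3.41852821e-03, -7.64872241e+01,  2.24557959e+00, -2.86081302e+01,
        1.51884765e-02,  3.68893103e-03, -5.53311781e-05]), 'position': array([6.74996366e+02, 2.10624249e-02, 4.04663898e+02]), 'tcp_rot': array([[-3.07261664e-05,  9.99999996e-01, -8.63855826e-05],
       [ 9.99999999e-01,  3.07273159e-05,  1.33062867e-05],
       [ 1.33089411e-05, -8.63851737e-05, -9.99999996e-01]]), 'ft_force': array([0.46976697, 0.75944824, 0.47599119]), 'moment': array([-0.00783812,  0.00711251,  0.03913533]), 'grip_force': 0.0, 'grip_width': 0.9963607164154333}
```

View pics/scene0.png

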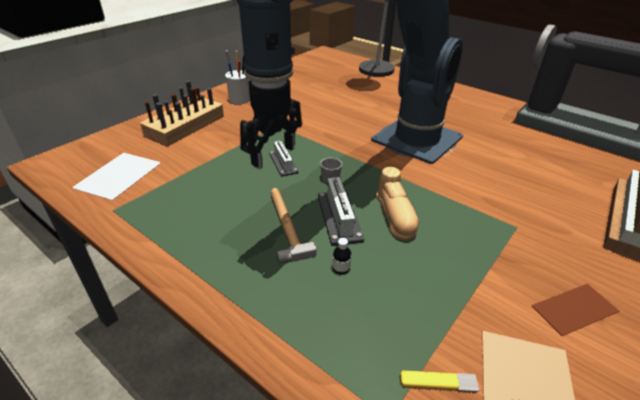

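View pics/wrist0.png

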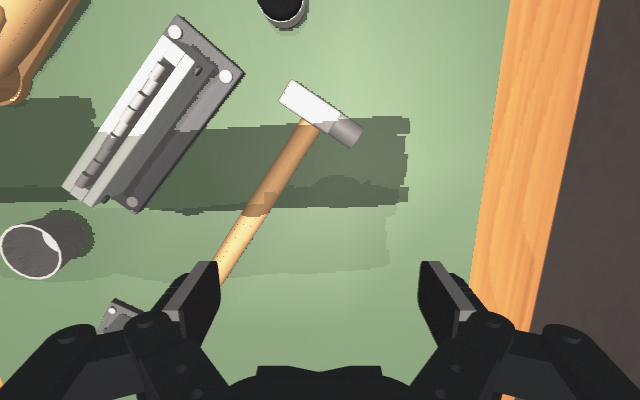

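The wrist picture shows the large gauge with its slats from (157,70), by the bottle at (282,5), to (85,182), by the tin at (35,248). The small look-alike is at (118,318). I'll compute positions from these.

```bash
cat > h.py <<'E'
import numpy as np
def ray(s,u,v,z):
    d=np.array([(u-s["cx"])/s["fx"],-(v-s["cy"])/s["fy"],-1.0]); T=s["T"]
    w=T[:3,:3]@d; o=T[:3,3]; return o+w*(z-o[2])/w[2]
def pix(s,p):
    T=s["T"]; c=T[:3,:3].T@(np.array(p)-T[:3,3]); return s["cx"]-s["fx"]*c[0]/c[2], s["cy"]+s["fy"]*c[1]/c[2]
E
python3 - <<'E'
from bench import vision
from h import *
import cv2
s=vision.snapshot("wrist")
for n,u,v,z in [("foot tl",178,14,14),("foot tr",244,73,14),("foot br",136,213,14),("rail bl",62,187,70),("rail br",98,207,70),("rail tl",165,35,70),("rail tr",210,62,70),("bottle",282,10,80),("tin",30,251,50),("ham",322,115,20)]:
    print(n,ray(s,u,v,z).round(1))
for d in vision.cut_out("slat1","wrist"):
    b=d["box"]; 
    if b[2]<40: print(b, ray(s,b[0]+b[2]/2,b[1]+b[3]/2,78).round(1))
f=cv2.resize(s["frame"][0:230,40:260],None,fx=2.6,fy=2.6,interpolation=cv2.INTER_CUBIC); cv2.imwrite("pics/w1.png",f)
E
```

```text
foot tl [541.3 150.3  14. ]
foot tr [600.6  97.7  14. ]
foot br [469.8 -49.5  14. ]
rail bl [437.1  -4.8  70. ]
rail br [466.8 -24.3  70. ]
rail tl [549.6 123.2  70. ]
rail tr [584.4 102.7  70. ]
bottle [646.6 139.1  80. ]
tin [372.7 -79.1  50. ]
ham [678.3  57.4  20. ]
[87.1, 161.1, 19.2, 14.3] [478.   14.5  78. ]
[111.9, 120.0, 24.0, 20.2] [507.7  47.7  78. ]
[76.8, 169.8, 22.8, 16.5] [468.7   5.6  78. ]
[149.5, 60.5, 24.1, 19.6] [546.6  95.7  78. ]
[103.6, 131.0, 23.2, 18.7] [498.7  39.   78. ]
[140.8, 78.3, 23.0, 18.9] [537.1  82.2  78. ]
[97.3, 149.8, 19.8, 10.3] [489.5  26.3  78. ]
[132.0, 91.9, 23.7, 18.5] [528.5  71.5  78. ]
[117.7, 105.6, 24.4, 18.9] [514.9  60.2  78. ]
```

View pics/w1.png

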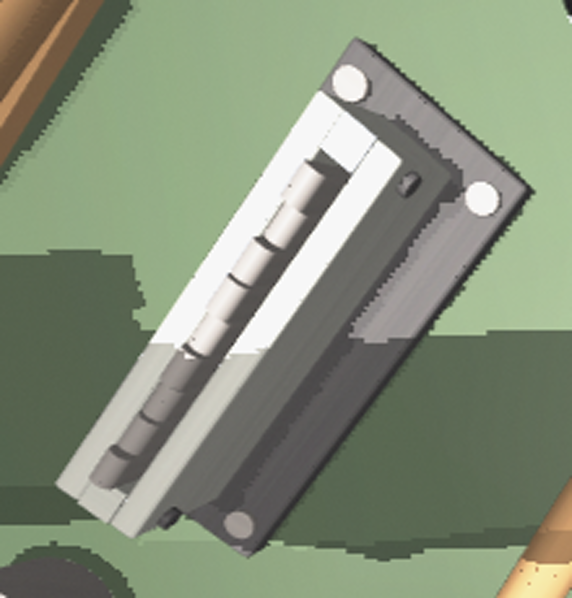

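The rail corners and foot agree. Centre is about (505,49), the row heading is about 48.7°, and slat 9 is near (544.5,94). I'll turn so the tool's y lies along the row, shut the fingers, and move above slat 9.

play_rows(slide=[[0, 0, 0], [0, 0, 0], [0, 0, 0], [0, 0, 0], [0, 0, 0], [0, 0, 0], [4, -0.4, 1], [4, -0.4, 1], [4, -0.4, 2], [4, 0, 2], [0, -0.4, 2], [0, 0, 2], [0, 0, 0]], rot=[[0, 0, -8.1], [0, 0, -8.1], [0, 0, -8.1], [0, 0, -8.1], [0, 0, -8.1], [0, 0, -8.2], [0, 0, 0], [0, 0, 0], [0, 0, 0], [0, 0, 0], [0, 0, 0], [0, 0, 0], [0, 0, 0]], claw=0)

```text
t: 1.9
position: [543.4, 93.5, 302.9]
tcp_rot: [[-0.752, 0.66, -0.004], [0.66, 0.752, -0.001], [0.002, -0.003, -1.0]]
ft_force: [-0.0, -0.2, -0.7]
grip_width: 0.002
grip_force: 0.0
```

```bash
python3 - <<'E'
from bench import vision,manip
from h import *
import cv2
print(manip.get_state())
s=vision.snapshot("wrist"); cv2.imwrite("pics/w2.png",s["frame"])
e=np.array([np.cos(np.radians(48.7)),np.sin(np.radians(48.7)),0]);c=np.array([505,49,0])
for k in(-60,60): print(k,[np.round(pix(s,c+k*e+[0,0,z])) for z in (70,86)])
E
```

```text
{'t': 1.9, 'joint_positions': array([-0.11545723,  0.51276903, -0.20740645,  1.88725136,  0.14698708,
        0.75986659,  0.44634499]), 'qvel': array([ 0.00988109, -0.02801049, -0.00465592, -0.05273204, -0.01253444,
        0.05582473,  0.01091455]), 'joint_efforts': array([ -0.61287403, -64.18272972,  -1.62667025, -21.13280118,
         0.1643348 ,  -0.91044841,  -0.16799002]), 'position': array([543.38311945,  93.53169541, 302.90145172]), 'tcp_rot': array([[-7.51571613e-01,  6.59642033e-01, -3.53529365e-03],
       [ 6.59648351e-01,  7.51573801e-01, -9.34965412e-04],
       [ 2.04029160e-03, -3.03474409e-03, -9.99993314e-01]]), 'ft_force': array([-0.01582322, -0.15581436, -0.69944142]), 'moment': array([-0.03321128, -0.0341447 ,  0.02555432]), 'grip_force': 0.0, 'grip_width': 0.0019222081174805799}
-60 [array([134., 221.]), array([120., 231.])]
60 [array([322., 221.]), array([322., 231.])]
```

View pics/w2.png

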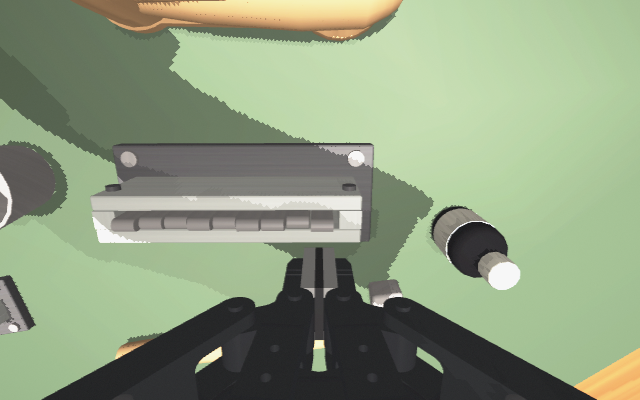

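The picture confirms alignment. The slat row at v≈221–231 matches the prediction, slat 9 is near (322,222), and the fingertips are at (319,250) above it. Next I descend carefully.

play_rows(slide=[[0, 0, 1], [0, 0, 1], [0, 0, 1], [0, 0, 0.5], [0, 0, 0.5], [0, 0, 0.3], [0, 0, 0.3], [0, 0, 0], [0, 0, 0]], rot=[[0, 0, 0], [0, 0, 0], [0, 0, 0], [0, 0, 0], [0, 0, 0], [0, 0, 0], [0, 0, 0], [0, 0, 0], [0, 0, 0]])

```text
t: 2.85
position: [544.3, 93.6, 258.8]
tcp_rot: [[-0.751, 0.66, 0.0], [0.66, 0.751, 0.0], [-0.0, 0.0, -1.0]]
ft_force: [0.8, -0.4, -0.1]
grip_width: -0.001
grip_force: 0.0
```

play_rows(slide=[[0, 0, 0.3], [0, 0, 0.3], [0, 0, 0.3], [0, 0, 0.2], [0, 0, 0], [0, 0, 0]], rot=[[0, 0, 0], [0, 0, 0], [0, 0, 0], [0, 0, 0], [0, 0, 0], [0, 0, 0]])

```text
t: 3.45
position: [544.0, 93.5, 247.5]
tcp_rot: [[-0.751, 0.66, -0.001], [0.66, 0.751, -0.0], [0.0, -0.001, -1.0]]
ft_force: [0.1, -0.1, 0.7]
grip_width: -0.002
grip_force: 0.0
```

play_rows(slide=[[0, 0, 0.1], [0, 0, 0.1], [0, 0, 0], [0, 0, 0]], rot=[[0, 0, 0], [0, 0, 0], [0, 0, 0], [0, 0, 0]])

```text
t: 3.85
position: [544.2, 93.6, 245.6]
tcp_rot: [[-0.751, 0.66, -0.0], [0.66, 0.751, 0.0], [0.0, -0.0, -1.0]]
ft_force: [-0.1, -0.1, 0.7]
grip_width: 0.001
grip_force: 0.0
```

play_rows(slide=[[0, 0, 0.1], [0, 0, 0.05], [0, 0, 0], [0, 0, 0]], rot=[[0, 0, 0], [0, 0, 0], [0, 0, 0], [0, 0, 0]])

```text
t: 4.25
position: [544.3, 93.6, 244.2]
tcp_rot: [[-0.751, 0.66, 0.0], [0.66, 0.751, 0.0], [-0.0, 0.0, -1.0]]
ft_force: [0.3, 0.5, 1.2]
grip_width: 0.0
grip_force: 0.1
```

play_rows(slide=[[0, 0, 0.05], [0, 0, 0], [0, 0, 0]], rot=[[0, 0, 0], [0, 0, 0], [0, 0, 0]])

```text
t: 4.55
position: [544.3, 93.6, 243.7]
tcp_rot: [[-0.751, 0.66, 0.0], [0.66, 0.751, 0.0], [-0.0, 0.0, -1.0]]
ft_force: [-0.1, 0.1, 1.1]
grip_width: 0.005
grip_force: 0.8
```

```bash
python3 - <<'E'
from bench import vision
import cv2
s=vision.snapshot("wrist"); cv2.imwrite("pics/w3.png",s["frame"])
E
```

```text
(no output)
```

View pics/w3.png

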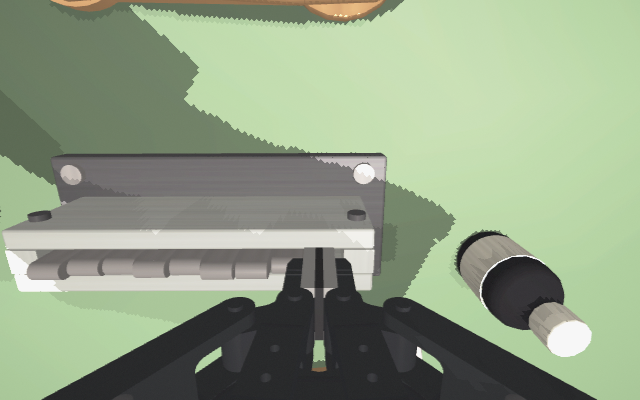

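Fingertips (303–335,250) are at slat 9, about level with the rail. The tip is about 13 mm long along the row, so I'll press one slat at a time. First I feel for the rail.

play_rows(slide=[[0, 0, 0.05], [0, 0, 0], [0, 0, 0]], rot=[[0, 0, 0], [0, 0, 0], [0, 0, 0]])

```text
t: 4.9
position: [544.3, 93.6, 243.5]
tcp_rot: [[-0.751, 0.66, 0.0], [0.66, 0.751, -0.0], [-0.0, 0.0, -1.0]]
ft_force: [-0.8, -0.6, 6.2]
grip_width: 0.0
grip_force: 2.9
```

play_rows(slide=[[0, 0, 0.05], [0, 0, 0], [0, 0, 0]], rot=[[0, 0, 0], [0, 0, 0], [0, 0, 0]])

```text
t: 5.2
position: [544.3, 93.6, 243.4]
tcp_rot: [[-0.751, 0.66, 0.001], [0.66, 0.751, -0.0], [-0.0, 0.0, -1.0]]
ft_force: [-3.1, 0.1, 11.8]
grip_width: -0.003
grip_force: 5.6
```

Rail contact is at TCP z = 243.4, exactly as expected (70 + 173.4). Next are slats 8 and 7, pressing with a few newtons.

play_rows(slide=[[0, 0, -1.05], [0, 0, -1], [0, -1.5, 0], [0, 0, 0.8], [0, 0, 0.6], [0, 0, 0.4], [0, 0, 0.2], [0, 0, 0], [0, 0, 0], [0, 0, -1], [0, 0, -1], [0, -1.5, 0], [0, 0, 0.8], [0, 0, 0.6], [0, 0, 0.4], [0, 0, 0.2], [0, 0, 0], [0, 0, 0]], rot=[[0, 0, 0], [0, 0, 0], [0, 0, 0], [0, 0, 0], [0, 0, 0], [0, 0, 0], [0, 0, 0], [0, 0, 0], [0, 0, 0], [0, 0, 0], [0, 0, 0], [0, 0, 0], [0, 0, 0], [0, 0, 0], [0, 0, 0], [0, 0, 0], [0, 0, 0], [0, 0, 0]])

```text
t: 7.0
position: [524.2, 70.9, 243.4]
tcp_rot: [[-0.751, 0.66, -0.001], [0.66, 0.751, -0.001], [0.0, -0.001, -1.0]]
ft_force: [-5.0, -2.8, 13.1]
grip_width: 0.0
grip_force: 6.7
```

```bash
python3 - <<'E'
from bench import vision
import cv2
s=vision.snapshot("wrist"); cv2.imwrite("pics/w4.png",s["frame"])
E
```

```text
(no output)
```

View pics/w4.png

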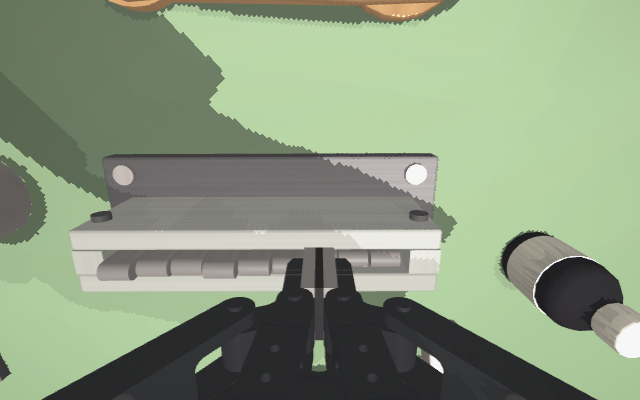

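Slats 9 and 8 now sit sunk at (350–400,258), the gauge hasn't moved, and the tip is on slat 7. I continue with slats 6 and 5.

play_rows(slide=[[0, 0, -1.05], [0, 0, -1], [0, -1.5, 0], [0, 0, 0.8], [0, 0, 0.6], [0, 0, 0.4], [0, 0, 0.2], [0, 0, 0], [0, 0, 0], [0, 0, -1], [0, 0, -1], [0, -1.5, 0], [0, 0, 0.8], [0, 0, 0.6], [0, 0, 0.4], [0, 0, 0.2], [0, 0, 0], [0, 0, 0]], rot=[[0, 0, 0], [0, 0, 0], [0, 0, 0], [0, 0, 0], [0, 0, 0], [0, 0, 0], [0, 0, 0], [0, 0, 0], [0, 0, 0], [0, 0, 0], [0, 0, 0], [0, 0, 0], [0, 0, 0], [0, 0, 0], [0, 0, 0], [0, 0, 0], [0, 0, 0], [0, 0, 0]])

```text
t: 8.85
position: [504.4, 48.4, 243.5]
tcp_rot: [[-0.751, 0.66, -0.001], [0.66, 0.751, -0.001], [0.0, -0.001, -1.0]]
ft_force: [-2.2, -1.5, 6.3]
grip_width: -0.003
grip_force: 3.0
```

play_rows(slide=[[0, 0, -1], [0, 0, -1], [0, -1.5, 0], [0, 0, 0.8], [0, 0, 0.6], [0, 0, 0.4], [0, 0, 0.2], [0, 0, 0], [0, 0, 0], [0, 0, -1], [0, 0, -1], [0, -1.5, 0], [0, 0, 0.8], [0, 0, 0.6], [0, 0, 0.4], [0, 0, 0.2], [0, 0, 0], [0, 0, 0]], rot=[[0, 0, 0], [0, 0, 0], [0, 0, 0], [0, 0, 0], [0, 0, 0], [0, 0, 0], [0, 0, 0], [0, 0, 0], [0, 0, 0], [0, 0, 0], [0, 0, 0], [0, 0, 0], [0, 0, 0], [0, 0, 0], [0, 0, 0], [0, 0, 0], [0, 0, 0], [0, 0, 0]])

```text
t: 10.65
position: [484.7, 25.8, 243.5]
tcp_rot: [[-0.751, 0.66, -0.001], [0.66, 0.751, -0.001], [0.0, -0.001, -1.0]]
ft_force: [-1.2, -2.1, 5.2]
grip_width: 0.003
grip_force: 2.8
```

play_rows(slide=[[0, 0, -1], [0, 0, -1], [0, -1.5, 0], [0, 0, 0.8], [0, 0, 0.6], [0, 0, 0.4], [0, 0, 0.2], [0, 0, 0], [0, 0, 0], [0, 0, -1], [0, 0, -1], [0, -1.5, 0], [0, 0, 0.8], [0, 0, 0.6], [0, 0, 0.4], [0, 0, 0.2], [0, 0, 0], [0, 0, 0]], rot=[[0, 0, 0], [0, 0, 0], [0, 0, 0], [0, 0, 0], [0, 0, 0], [0, 0, 0], [0, 0, 0], [0, 0, 0], [0, 0, 0], [0, 0, 0], [0, 0, 0], [0, 0, 0], [0, 0, 0], [0, 0, 0], [0, 0, 0], [0, 0, 0], [0, 0, 0], [0, 0, 0]])

```text
t: 12.45
position: [464.8, 3.4, 243.5]
tcp_rot: [[-0.751, 0.66, -0.001], [0.66, 0.751, -0.0], [0.001, -0.001, -1.0]]
ft_force: [-3.0, -2.0, 5.5]
grip_width: -0.004
grip_force: 2.7
```

play_rows(slide=[[0, 0, -1], [0, 0, -1], [0, 0, -2], [0, 3, -2], [0, 3, -2], [0, 0, 0], [0, 0, 0]], rot=[[0, 0, 0], [0, 0, 0], [0, 0, 0], [0, 0, 0], [0, 0, 0], [0, 0, 0], [0, 0, 0]])

```text
t: 13.15
position: [504.8, 49.1, 324.5]
tcp_rot: [[-0.752, 0.659, 0.001], [0.659, 0.752, 0.0], [-0.001, 0.001, -1.0]]
ft_force: [-0.2, -1.3, -0.0]
grip_width: -0.002
grip_force: 0.0
```

```bash
python3 - <<'E'
from bench import vision
import cv2
s=vision.snapshot("wrist"); f=s["frame"]
cv2.imwrite("pics/w5.png",cv2.resize(f[130:280,60:460],None,fx=2,fy=2,interpolation=cv2.INTER_CUBIC))
E
```

```text
(no output)
```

View pics/w5.png

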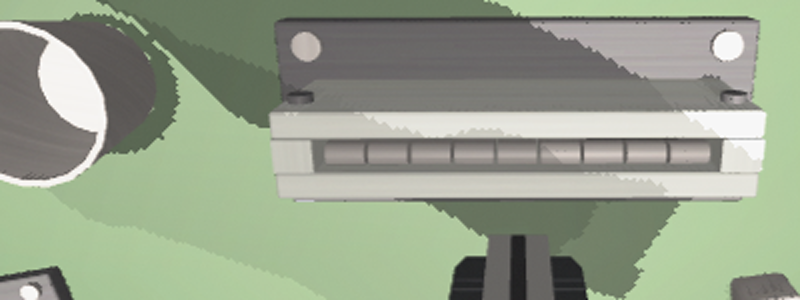

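All nine slats (325–712, v≈152) lie in one even line, level with the rail. The gauge is standing where it was and the arm is clear.

```bash
python3 -c "
from bench import close_job
print(close_job())"
```

```text
the job is handed in; nothing more can be done
None
```

The job is handed in: all nine slats were pressed down in turn from the bottle end to the tin end and looked level with the rail in the last picture, with the gauge standing in place, about 13 N the highest force read, and about 13 s on the robot's clock; I hopped from slat to slat rather than sliding, and the hand-in returned no verdict.

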